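# Complete the kit tray for a control cabinet

## Task

Complete the kit tray for the next control cabinet: set the cream contactor in the empty oblong pocket and the yellow signal lamp in the round pocket, in either order. Each must end upright and resting flat on the floor of its pocket; set them down, do not drop them.

Things in the scene. Friction and masses are not known exactly. Their poses are not given: they have to be found in the camera images.
- contactor_center (a point): Centre of the loose cream contactor, 45 mm wide (x), 70 long (y), 80 tall (z up; this point is 40 above its underside). Black band round the foot; above 46 mm a tower 42 mm long (y), 45 wide, with a black square on top; its flat 45 mm-apart sides run full height. 0.3 kg. Either way round fits. Not the lower all-black timer with a grey dial.
- lamp_yellow_center (a point): Centre, half-way up, of the loose yellow signal lamp, an upright cylinder 50 mm in diameter, 80 mm tall (40 mm from this point to its underside; z up): black foot 26 mm high, yellow above. 0.12 kg. The red lamp of the same shape does not belong in the kit.
- nest_oblong_floor (a point): Centre of the floor of the oblong pocket, 61 mm (x, across the tray) by 86 mm (y, along the row), 15 mm deep, floor 11 mm above the table, z up. It is in one of three fixed blue blocks, 85 (x) by 98 (y) mm, 100 mm apart in a row on the kit tray; they change places. The contactor's x goes along this x, within some 14 degrees.
- nest_round_floor (a point): Centre of the floor of the round pocket, 66 mm in diameter, 15 mm deep, floor 11 mm above the table, in another such blue block on the same tray, axes parallel to the oblong one's. The third block, with a narrow slot, already holds a white breaker that stands 71 mm above the slot's floor.
There are look-alikes about, which are no part of the job. Leave any blue look-alike of the part that bears lamp_yellow_center alone.

How it is judged:
By the outcome, as a careful person would: the job done as asked, in the order asked, and still so for the second after the job is handed in, with the robot touching nothing.
It also fails if it takes over 64 s, if anything falls off the work surface, if the arm or the gripper's body presses on something with over 40 N, if the wrist force passes 120 N, or if a joint passes its speed limit or range.

## Robot

A 7-joint arm with a two-finger parallel gripper is mounted at the origin on the work surface. World frame = base frame: x ahead of the robot, y to its left, z up, the work surface at z = 0. Lengths are in m, angles in rad, forces in N, time in s.
With the tool pointing down it reaches from about 0.425 to 0.925 m from the base axis. Payload 6.8 kg.
Tool frame: the origin (TCP) lies midway between the tips of the shut fingers; the grasp point (between the pads) lies 19 mm behind it; y points along the fingers, z is the direction in which the jaws open and shut, and the axes are right-handed (so a half turn about y gives the same grasp; the last joint's range is limited). The gripper opens to 85 mm and grips with 20 to 120 N. Pads are 22 mm wide; open, the fingers measure 114 mm over their backs; the gripper's body (76 mm by 85 mm) begins 54 mm behind the grasp point. The pads swing forward as they close: fully open they stand 13 mm farther back than shut.
Start: joints at [1.229, 0.477, 0.022, 1.555, -0.011, 1.109, -0.083], TCP at [0.156, -0.657, 0.231] pointing down, gripper open.
Joint ranges: [-2.96, 2.96], [-0.34, 2.1], [-1.41, 1.46], [0.24, 2.44], [-1.37, 4.51], [0.17, 1.92], [-2.96, 2.96]. Speed limits (rad/s): [2.39, 2.39, 3.14, 3.14, 3.14, 3.14, 3.14].

## Interface

Orientations are given as a unit quaternion [w, x, y, z].
In Python, from station import bot gives the robot as it stands. The module is installed in compiled form; this text tells all that it offers.
- The arm moves only by the shell command python3 -m crank 'ROWS' [FORCE]. ROWS is JSON, a list of rows, each an object with "linear": the shift along the tool's x, y, z in m, a list of three; "dr": the turn, a rotation vector about the tool's x, y, z in degrees, a list of three; "hand": the gripper command: -1 is shut, 1 is fully open, values between are in proportion. A call has 1 to 10 rows; each row is the pose to reach, as a shift and turn from the pose commanded when the call began, along the tool's axes at that moment; what a row does not reach only later rows make up. A row lasts 1/12 s, in which the tool goes at most 41.7 mm and 7.16 degrees, less where a joint would pass 70% of its speed; a pose out of reach is approached as far as the arm can. A call with a gripper value outside its range is refused whole. The fingers move at their own pace and stop on an object; FORCE is the grip in N (left out, the last holds). Time passes only in rows, so rows that repeat a pose let the fingers close. It gives the time, the measured TCP pose, the force and the opening at its end, in the units of the state.
- bot.get_obs(): the state, without advancing time (a new reading comes with each control period).
- bot.read_camera(name): name is "scene" or "top" or "wrist"; returns the picture (384x512x3 uint8, blue, green, red); there is no depth.
- bot.camera_params(name): a dict with "K" (3x3 intrinsics, pixels), "k1" (the pictures are not rectified: a ray, as slopes to the right and down, at radius r is drawn at 1 + k1 r^2 times it, then the intrinsics apply), "R" (3x3) and "t" (3): a world point X has camera coordinates R X + t; the wrist camera has in their place "hand_eye" (4x4, takes a point from camera to tool coordinates, whose origin is the TCP and whose axes are the tool frame's). Camera axes: x right, y down, z forward; pixel columns grow to the right and rows downward; lengths in m; the calibration is good to about 2 mm. A picture is of the moment at which its call begins: read the wrist's pose just before it. camera_params takes no time and is no camera call.
- bot.hand_in(): hands the job in, once; it reports no verdict.
Trained networks look in the newest picture that a camera, given by its name, has taken for a name from the list of things; names that differ only in an ending like _2 or _b are one class to them, and where a whole thing is asked for, a point or a joint stands for the part that bears it (a point fixed in the world has none). Each returns a list of dicts, best first, with "score" (0 to 1); they miss things now and then, are a little off and sometimes report something else, mostly with a low value. They report only what shows in the picture. A call takes as long as a camera call. They do not tell look-alikes from the thing itself.
- bot.search_frame(camera, target): "extent" ([left, top, right, bottom] in pixels, round what is visible of it).
- bot.cut_out(camera, target): "pixels" (384x512 bool, what is visible of it) and "extent" ([left, top, right, bottom] in pixels, round what is visible of it).
- bot.place_of(camera, target): "xy" ([column, row] in pixels: a listed point, or the origin of a listed thing).
The state is a dict: "t": time; "q": joint angles; "joint_vel": joint speeds; "joint_torque": joint torques, N m; "eef_pos": TCP position; "tool_rot": TCP orientation; "contact_force": force on the tool from outside, world axes, zero at the start; "torque": the same for the moment, N m; "gripper_width": opening from 0.0 (shut) to 1.0 (fully open).
Only numpy, scipy, OpenCV 4.12 (cv2) and the standard library are available. Lean on these libraries where they do the work, as an engineer would, in place of code of your own. Each camera call takes 0.05 s, during which the arm holds its last target. There are 200 camera calls.

## Working session

There is one attempt and no reset: what is moved stays moved. The work goes in short steps, Python scripts to look and compute and a shell command to move; the robot and the scene stay as the last step left them, time stands still between calls to the robot, and variables do not carry over. Pictures are saved under pics/ and viewed, about 8 in all and at most 12, crops included, and the job is handed in when it is done.

```bash
mkdir -p pics; ls
cat > h.py <<'E'
import numpy as np, cv2
from scipy.spatial.transform import Rotation as Rn
from station import bot
def Rtool(o): 
    w,x,y,z=o["tool_rot"]; return Rn.from_quat([x,y,z,w]).as_matrix()
def cam(name,o=None):
    p=bot.camera_params(name); K=np.array(p["K"]);k1=p["k1"]
    if "hand_eye" in p:
        H=np.array(p["hand_eye"]); T=np.eye(4);T[:3,:3]=Rtool(o);T[:3,3]=o["eef_pos"]
        M=np.linalg.inv(T@H); R,t=M[:3,:3],M[:3,3]
    else: R,t=np.array(p["R"]),np.array(p["t"])
    return K,k1,R,t
def unproj(c,uv,z):
    K,k1,R,t=c
    d=cv2.undistortPoints(np.array([[uv]],float),K,np.array([k1,0,0,0,0.]))[0,0]
    C=-R.T@t; r=R.T@np.array([d[0],d[1],1]); return C+r*(z-C[2])/r[2]
def proj(c,X):
    K,k1,R,t=c
    return cv2.projectPoints(np.array(X,float).reshape(-1,1,3),cv2.Rodrigues(R)[0],t,K,np.array([k1,0,0,0,0.]))[0][:,0]
E
python3 - <<'E'
from h import *
o=bot.get_obs(); print(o); print(Rtool(o).round(3))
for n in ("scene","top","wrist"):
    im=bot.read_camera(n); cv2.imwrite(f"pics/{n}0.png",im)
    c=cam(n,o)
    print(n,"C",(-c[2].T@c[3]).round(3),"f",c[0][0,0])
    for t,z in (("contactor_center",.04),("lamp_yellow_center",.04),("nest_oblong_floor",.011),("nest_round_floor",.011)):
        for d in bot.place_of(n,t)[:4]: print(n,t,round(d["score"],2),np.round(d["xy"]),unproj(c,d["xy"],z).round(3)[:2])
a=cv2.imread("pics/top0.png");
cv2.imwrite("pics/top0b.png",cv2.resize(a,(800,600),interpolation=cv2.INTER_CUBIC))
E
```

```text
pics
{'t': 0.0, 'q': array([ 1.22889876,  0.47779515,  0.02236184,  1.55645884, -0.01149815,
        1.10926235, -0.08310835]), 'joint_vel': array([-0.00113271, -0.00055739, -0.00148616, -0.00109043,  0.00032213,
       -0.00028518, -0.00037129]), 'joint_torque': array([-1.29135742e-04, -5.96462452e+01,  1.60780605e+00, -2.81200433e+01,
        1.23868149e-02,  9.48310015e-03,  2.20967837e-05]), 'eef_pos': array([ 0.1562165 , -0.65607455,  0.23032633]), 'tool_rot': array([ 0.08234509, -0.08259447,  0.70290313, -0.70165848]), 'contact_force': array([-0.25409398,  0.1929749 ,  0.57038849]), 'torque': array([-0.01171089,  0.01769582,  0.00899115]), 'gripper_width': 0.9968784197114594}
[[-0.973 -0.001  0.232]
 [-0.232  0.002 -0.973]
 [ 0.    -1.    -0.002]]
scene C [1.082 0.202 0.687] f 383.49131595540575
scene contactor_center 0.57 [194. 129.] [ 0.386 -0.253]
scene lamp_yellow_center 0.9 [278. 178.] [0.476 0.018]
scene lamp_yellow_center 0.87 [246. 155.] [ 0.432 -0.082]
scene lamp_yellow_center 0.66 [205. 154.] [ 0.466 -0.179]
scene nest_oblong_floor 0.76 [193. 214.] [ 0.626 -0.133]
scene nest_round_floor 0.87 [241. 230.] [ 0.629 -0.014]
top C [ 0.361 -0.003  1.026] f 473.4954668546729
top contactor_center 0.89 [375. 257.] [ 0.388 -0.261]
top lamp_yellow_center 0.96 [289. 232.] [ 0.434 -0.084]
top lamp_yellow_center 0.76 [241. 210.] [0.477 0.017]
top lamp_yellow_center 0.69 [331. 214.] [ 0.474 -0.17 ]
top nest_oblong_floor 0.88 [306. 154.] [ 0.61  -0.119]
top nest_round_floor 0.97 [259. 144.] [ 0.63  -0.017]
wrist C [ 0.221 -0.641  0.374] f 319.44566532170853
```

View pics/top0b.png

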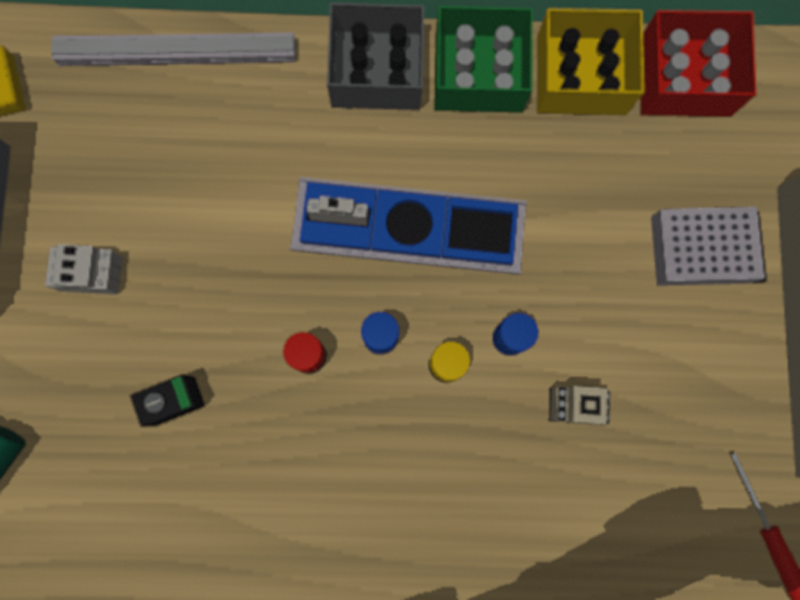

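View pics/scene0.png

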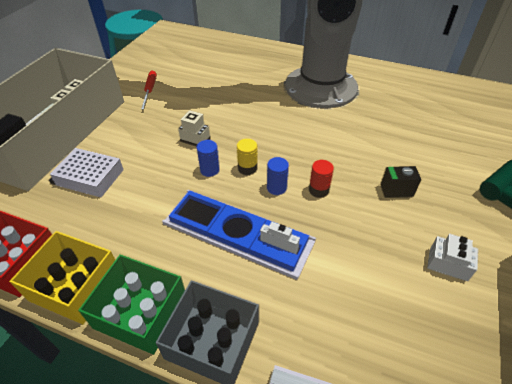

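The top view (800 px wide) shows these:
- **Tray:** a row at (410,225). The breaker block is on the left, the round pocket at (409,222) and the oblong pocket at (482,231). It is yawed about 6°.
- **Lamps:** red (304,352), blue (380,332) and (516,333), yellow (450,361). Yellow, at world (0.434,-0.084), is the target.
- **Contactor candidates:** the cream one with a black square on top at (580,403) fits. The white three-pole device at (83,268) and the black timer at (167,400) don't.

I'll move over the contactor for a closer wrist view, raising the tool first.

```bash
python3 -m crank '[{"linear":[0,-0.04,0],"dr":[0,0,0],"hand":1},{"linear":[-0.29,-0.06,-0.36],"dr":[0,-77,0],"hand":1},{"linear":[-0.29,-0.06,-0.36],"dr":[0,-77,0],"hand":1},{"linear":[-0.29,-0.06,-0.36],"dr":[0,-77,0],"hand":1},{"linear":[-0.29,-0.06,-0.36],"dr":[0,-77,0],"hand":1},{"linear":[-0.29,-0.06,-0.36],"dr":[0,-77,0],"hand":1},{"linear":[-0.29,-0.06,-0.36],"dr":[0,-77,0],"hand":1},{"linear":[-0.29,-0.06,-0.36],"dr":[0,-77,0],"hand":1},{"linear":[-0.29,-0.06,-0.36],"dr":[0,-77,0],"hand":1},{"linear":[-0.29,-0.06,-0.36],"dr":[0,-77,0],"hand":1}]'
cat >> h.py <<'E'
def delta(o,P):
    "shift in tool axes from measured TCP to world point P"
    return (Rtool(o).T@(np.array(P)-o["eef_pos"])).round(4)
def yaw(o):
    z=Rtool(o)[:,2]; return np.degrees(np.arctan2(z[1],z[0]))
E
python3 -c "
from h import *
o=bot.get_obs();print(o['t'],o['eef_pos'],yaw(o),delta(o,[.388,-.23,.26]))"
```

```text
t: 1.58
eef_pos: [0.3179, -0.3165, 0.2879]
tool_rot: [-0.446, 0.446, -0.548, 0.549]
contact_force: [1.0, -1.1, 0.7]
gripper_width: 0.998
1.5833 [ 0.31785781 -0.31652858  0.28789412] -11.809311691702288 [-0.0991  0.0278  0.0509]
```

```bash
python3 -m crank '[{"linear":[-0.1,0.0,0.05],"dr":[0,-12,0],"hand":1},{"linear":[-0.1,0.0,0.05],"dr":[0,-12,0],"hand":1},{"linear":[-0.1,0.0,0.05],"dr":[0,-12,0],"hand":1},{"linear":[-0.1,0.0,0.05],"dr":[0,-12,0],"hand":1},{"linear":[-0.1,0.0,0.05],"dr":[0,-12,0],"hand":1}]'
python3 - <<'E'
from h import *
o=bot.get_obs(); im=bot.read_camera("wrist"); c=cam("wrist",o)
print(o['eef_pos'],yaw(o),"C",(-c[2].T@c[3]).round(3))
for t,z in (("contactor_center",.04),("lamp_yellow_center",.04),("nest_oblong_floor",.011),("nest_round_floor",.011)):
    for d in bot.place_of("wrist",t)[:4]: print(t,round(d["score"],2),np.round(d["xy"],1),unproj(c,d["xy"],z).round(4)[:2])
cv2.imwrite("pics/w1.png",cv2.resize(im,(800,600),interpolation=cv2.INTER_CUBIC))
E
```

```text
t: 2.0
eef_pos: [0.3882, -0.2299, 0.2878]
tool_rot: [0.5, -0.5, 0.499, -0.5]
contact_force: [-0.8, -0.4, -0.0]
gripper_width: 1.0
[ 0.38822468 -0.22990463  0.28780959] 0.06537597028861207 C [ 0.389 -0.164  0.432]
contactor_center 0.79 [260.3 176.1] [ 0.3906 -0.2514]
lamp_yellow_center 0.88 [329.8 108.4] [ 0.4737 -0.168 ]
lamp_yellow_center 0.56 [299.   27.5] [ 0.4342 -0.0773]
nest_oblong_floor 0.59 [439.4  73.3] [ 0.6216 -0.1208]
```

View pics/w1.png

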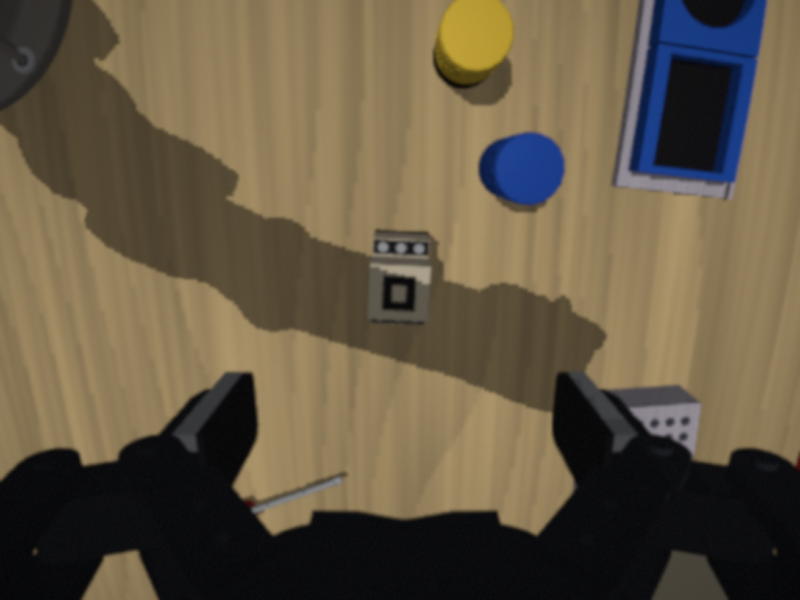

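The wrist view (800 px) shows the cream contactor with its tower and black square at (399,293) and its step with three screws at (401,246). The yellow lamp is at (476,38), a blue lamp at (524,168), and the oblong pocket at (693,112). I'll enlarge the contactor to confirm it and read its corners.

Run:
```python
import cv2
a=cv2.imread("pics/w1.png"); a=cv2.resize(a,(512,384)) 
import numpy as np
b=cv2.resize(cv2.imread("pics/w1.png")[210:345,330:480],None,fx=4,fy=4,interpolation=cv2.INTER_CUBIC)
b=cv2.convertScaleAbs(b,alpha=1.4,beta=20)
for i in range(0,600,80): cv2.putText(b,str(330+i//4),(i,10),0,.35,(0,0,255)); cv2.putText(b,str(210+i//4),(0,i+10),0,.35,(0,0,255))
cv2.imwrite("pics/c1.png",b)
```

```text
(no output)
```

View pics/c1.png

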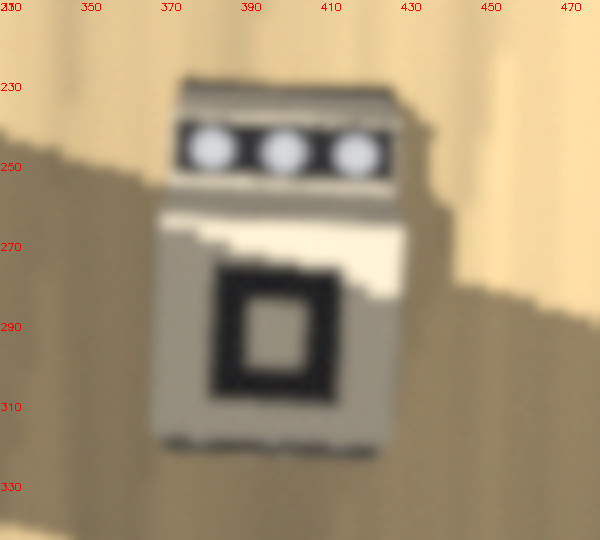

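Confirmed: cream body, a tower with the black square, and a yaw of about -3°. Next I'll work out the tower and body positions from the corners.

Run:
```python
from h import *
o=bot.get_obs(); c=cam("wrist",o)
f=lambda X,Y,z: unproj(c,np.array([330+X/4,210+Y/4])*.64-0.18,z)
P=[f(*p,.08) for p in ((161,212),(406,225),(392,445),(152,432))]
print(np.round(P,4), "tower c",np.mean(P,0))
print("body +y top edge z.046",f(180,123,.046),f(393,130,.046))
print("foot -y edge z0..26",f(165,455,.0),f(375,458,.0),f(165,455,.026))
g=lambda x,y,z: unproj(c,np.array([x,y])*.64-0.18,z)
print("yellow top", g(476,38,.08))
print("tray edge yaw",[g(*p,.026) for p in ((660,45),(640,175),(735,182))])
print(delta(o,[*np.mean(P,0)[:2],.1]))
```

```text
[[ 0.362  -0.2356  0.08  ]
 [ 0.406  -0.2382  0.08  ]
 [ 0.4038 -0.2796  0.08  ]
 [ 0.3595 -0.2769  0.08  ]] tower c [ 0.38280437 -0.25755823  0.08      ]
body +y top edge z.046 [ 0.36367151 -0.2247049   0.046     ] [ 0.40506844 -0.22626904  0.046     ]
foot -y edge z0..26 [ 0.35592478 -0.30749384  0.        ] [ 0.40364526 -0.30841157  0.        ] [ 0.35781953 -0.29899565  0.026     ]
yellow top [ 0.43410638 -0.08560352  0.08      ]
tray edge yaw [array([ 0.58478701, -0.07460982,  0.026     ]), array([ 0.57708417, -0.17422445,  0.026     ]), array([ 0.66014394, -0.17815937,  0.026     ])]
[ 0.0251  0.1874 -0.0035]
```

```bash
python3 -m crank '[{"linear":[0.0286,0.1,-0.005],"dr":[0,3,0],"hand":1},{"linear":[0.0286,0.14,-0.005],"dr":[0,3,0],"hand":1},{"linear":[0.0286,0.16,-0.005],"dr":[0,3,0],"hand":1},{"linear":[0.0286,0.16,-0.005],"dr":[0,3,0],"hand":1},{"linear":[0.0286,0.19,-0.005],"dr":[0,3,0],"hand":1},{"linear":[0.0286,0.215,-0.005],"dr":[0,3,0],"hand":1},{"linear":[0.0286,0.235,-0.005],"dr":[0,3,0],"hand":1},{"linear":[0.0286,0.25,-0.005],"dr":[0,3,0],"hand":1},{"linear":[0.0286,0.256,-0.005],"dr":[0,3,0],"hand":1},{"linear":[0.0286,0.256,-0.005],"dr":[0,3,0],"hand":1}]' 40
python3 -m crank '[{"linear":[0,0,0],"dr":[0,0,0],"hand":-1},{"linear":[0,0,0],"dr":[0,0,0],"hand":-1},{"linear":[0,0,0],"dr":[0,0,0],"hand":-1},{"linear":[0,0,0],"dr":[0,0,0],"hand":-1},{"linear":[0,0,0],"dr":[0,0,0],"hand":-1},{"linear":[0,0,0],"dr":[0,0,0],"hand":-1},{"linear":[0,0,0],"dr":[0,0,0],"hand":-1},{"linear":[0,0,0],"dr":[0,0,0],"hand":-1}]' 40
```

```text
t: 3.08
eef_pos: [0.3811, -0.2599, 0.0303]
tool_rot: [0.485, -0.486, 0.515, -0.513]
contact_force: [0.4, -0.0, 0.3]
gripper_width: 0.997
t: 3.75
eef_pos: [0.3831, -0.2604, 0.0327]
tool_rot: [-0.486, 0.486, -0.513, 0.514]
contact_force: [0.3, -0.6, 7.1]
gripper_width: 0.522
```

```bash
python3 -m crank '[{"linear":[0,-0.02,0],"dr":[0,0,0],"hand":-1},{"linear":[0,-0.06,0],"dr":[0,0,0],"hand":-1},{"linear":[0,-0.1,0],"dr":[0,0,0],"hand":-1},{"linear":[0,-0.14,0],"dr":[0,0,0],"hand":-1},{"linear":[-0.02,-0.17,0.04],"dr":[0,1.5,0],"hand":-1},{"linear":[-0.04,-0.19,0.08],"dr":[0,1.5,0],"hand":-1},{"linear":[-0.06,-0.2,0.12],"dr":[0,1.5,0],"hand":-1},{"linear":[-0.08,-0.2,0.16],"dr":[0,1.5,0],"hand":-1},{"linear":[-0.1,-0.2,0.195],"dr":[0,1.5,0],"hand":-1},{"linear":[-0.11,-0.2,0.215],"dr":[0,1.5,0],"hand":-1}]'
python3 -m crank '[{"linear":[0,0,0.013],"dr":[0,0,0],"hand":-1},{"linear":[0,0,0.013],"dr":[0,0,0],"hand":-1},{"linear":[0,0,0.013],"dr":[0,0,0],"hand":-1}]'
python3 - <<'E'
from h import *
o=bot.get_obs(); im=bot.read_camera("wrist"); c=cam("wrist",o)
print(o['eef_pos'],yaw(o),"C",(-c[2].T@c[3]).round(3))
for t,z in (("contactor_center",o['eef_pos'][2]+.007),("lamp_yellow_center",.04),("nest_oblong_floor",.011),("nest_round_floor",.011)):
    for d in bot.place_of("wrist",t)[:3]: print(t,round(d["score"],2),np.round(d["xy"],1),unproj(c,d["xy"],z).round(4)[:2])
cv2.imwrite("pics/w2.png",cv2.resize(im,(800,600),interpolation=cv2.INTER_CUBIC))
E
```

```text
t: 4.58
eef_pos: [0.5996, -0.1629, 0.2318]
tool_rot: [-0.479, 0.479, -0.52, 0.52]
contact_force: [0.6, -1.6, -3.8]
gripper_width: 0.521
t: 4.83
eef_pos: [0.6113, -0.1641, 0.2304]
tool_rot: [0.479, -0.48, 0.52, -0.519]
contact_force: [-0.5, -0.5, -2.8]
gripper_width: 0.522
[ 0.61128774 -0.16410859  0.23043423] -4.580084425643184 C [ 0.617 -0.098  0.375]
lamp_yellow_center 0.94 [132.3 181.9] [ 0.4721 -0.168 ]
lamp_yellow_center 0.91 [ 86.2 104.3] [ 0.4368 -0.0814]
lamp_yellow_center 0.57 [103.5   2.4] [0.472  0.0147]
nest_oblong_floor 0.75 [264.5 124.9] [ 0.621  -0.1209]
nest_oblong_floor 0.58 [263.7  34.3] [ 0.6273 -0.0255]
nest_round_floor 0.89 [262.7  32. ] [ 0.6265 -0.0231]
```

View pics/w2.png

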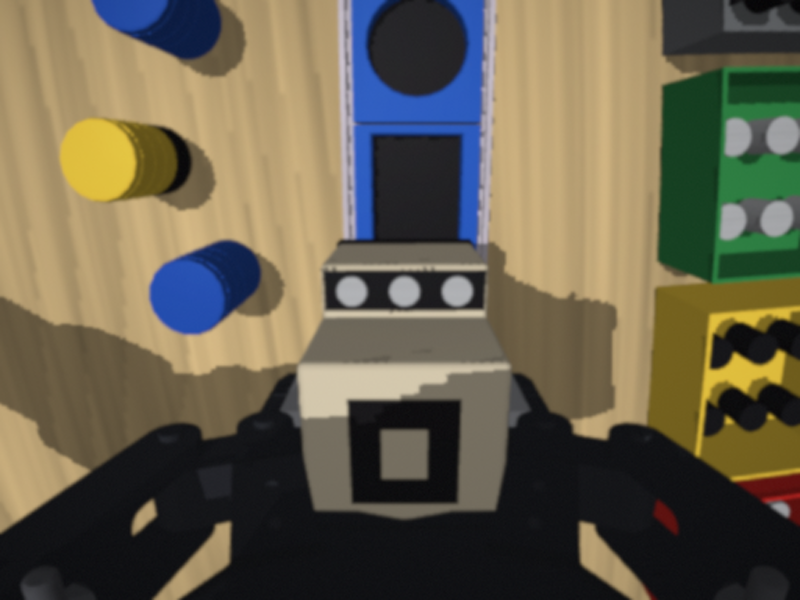

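Run:
```python
from h import *
o=bot.get_obs(); c=cam("wrist",o); R=Rtool(o)
g=lambda x,y,z: unproj(c,np.array([x,y])*.64-0.18,z)
print("view dir",c[2][2].round(3))
row=-R[:,0]; print("row(+y)",row.round(3))
for n,p in dict(rimL=(373,135),rimR=(463,135),L2=(371,235),R2=(460,235),BL=(356,123),BR=(480,123),rnd=(417,44),rndL=(367,44),rndR=(467,44)).items(): print(n,g(*p,.026).round(4))
A=(g(373,135,.026)+g(463,135,.026))/2-.043*row
B=(g(356,123,.026)+g(480,123,.026))/2-.050*row
C=g(417,44,.026)-.1*row
print("oblong c est",A.round(4),B.round(4),C.round(4))
zt=o["eef_pos"][2]+.0473
for p in ((298,363),(511,363),(497,511),(313,511)): print("tower",(R.T@(g(*p,zt)-o["eef_pos"])).round(4))
for p in ((324,270),(486,270)): print("body edge .046",(R.T@(g(*p,zt-.034)-o["eef_pos"])).round(4))
for p in ((340,240),(473,240)): print("foot edge ",(R.T@(g(*p,zt-.08)-o["eef_pos"])).round(4))
T=(A+B)/2
print(delta(o,[*T[:2],.15]))
```

```text
view dir [-0.023 -0.26  -0.965]
row(+y) [ 0.082  0.997 -0.001]
rimL [ 0.5963 -0.0794  0.026 ]
rimR [ 0.6567 -0.0843  0.026 ]
L2 [ 0.5884 -0.1467  0.026 ]
R2 [ 0.6508 -0.1518  0.026 ]
BL [ 0.5857 -0.0707  0.026 ]
BR [ 0.6685 -0.0773  0.026 ]
rnd [ 0.6303 -0.0243  0.026 ]
rndL [ 0.5978 -0.0215  0.026 ]
rndR [ 0.6628 -0.0267  0.026 ]
oblong c est [ 0.623  -0.1247  0.026 ] [ 0.623  -0.1238  0.026 ] [ 0.622  -0.1239  0.0261]
tower [-0.0256 -0.0473 -0.0219]
tower [-0.0257 -0.0473  0.0227]
tower [ 0.0115 -0.0473  0.0219]
tower [ 0.0115 -0.0473 -0.0208]
body edge .046 [-0.0383 -0.0133 -0.0212]
body edge .046 [-0.0383 -0.0133  0.0222]
foot edge  [-0.0395  0.0327 -0.0227]
foot edge  [-0.0395  0.0327  0.0247]
[-0.0423  0.0814  0.0091]
```

The three estimates agree on the oblong centre at about (0.623,-0.124). The contactor sits about 4 mm towards +y in the hand. I'll move over the pocket and come down to just above its floor.

```bash
python3 -m crank '[{"linear":[-0.03,0.0,0.009],"dr":[0,1,0],"hand":-1},{"linear":[-0.038,0.03,0.009],"dr":[0,1,0],"hand":-1},{"linear":[-0.038,0.06,0.009],"dr":[0,1,0],"hand":-1},{"linear":[-0.038,0.09,0.009],"dr":[0,1,0],"hand":-1},{"linear":[-0.038,0.12,0.009],"dr":[0,1,0],"hand":-1},{"linear":[-0.038,0.14,0.009],"dr":[0,1,0],"hand":-1},{"linear":[-0.038,0.155,0.009],"dr":[0,1,0],"hand":-1},{"linear":[-0.038,0.165,0.009],"dr":[0,1,0],"hand":-1},{"linear":[-0.038,0.172,0.009],"dr":[0,1,0],"hand":-1},{"linear":[-0.038,0.172,0.009],"dr":[0,1,0],"hand":-1}]'
python3 - <<'E'
from h import *
o=bot.get_obs(); print(delta(o,[.6227,-.1282,.0437]),yaw(o),o["contact_force"])
im=bot.read_camera("scene"); cv2.imwrite("pics/s1.png",cv2.resize(im[150:300,110:310],(800,600),interpolation=cv2.INTER_CUBIC))
E
```

```text
t: 5.92
eef_pos: [0.6229, -0.1279, 0.0585]
tool_rot: [0.474, -0.475, 0.525, -0.524]
contact_force: [0.3, -0.3, -4.0]
gripper_width: 0.521
[ 0.0003  0.0148 -0.0001] -5.673392899894669 [ 0.31456288 -0.30390814 -3.99270143]
```

View pics/s1.png

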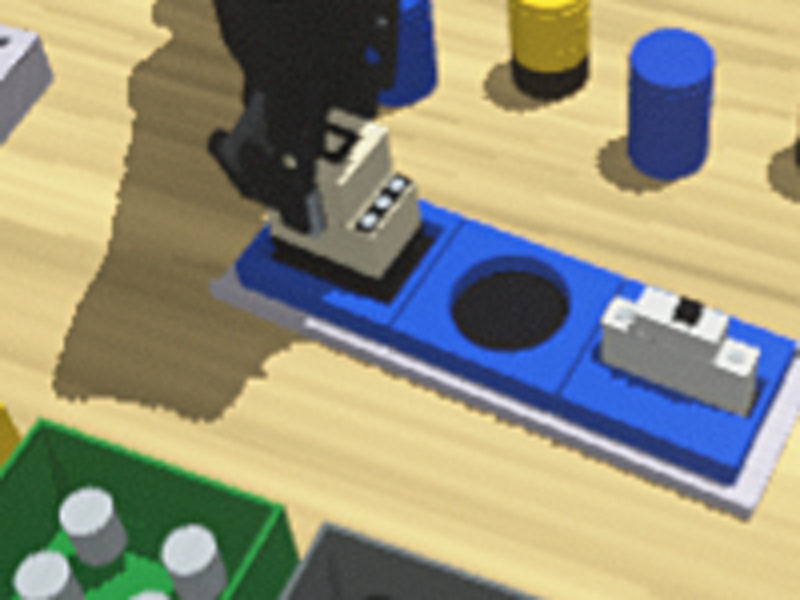

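The crop shows the contactor over the oblong pocket, about at (345,240), aligned with the pocket's edges and not touching. I'll lower it gently the rest of the way.

```bash
python3 -m crank '[{"linear":[0,0.005,0],"dr":[0,0,0],"hand":-1},{"linear":[0,0.009,0],"dr":[0,0,0],"hand":-1},{"linear":[0,0.011,0],"dr":[0,0,0],"hand":-1},{"linear":[0,0.013,0],"dr":[0,0,0],"hand":-1},{"linear":[0,0.013,0],"dr":[0,0,0],"hand":-1},{"linear":[0,0.013,0],"dr":[0,0,0],"hand":-1}]'
```

```text
t: 6.47
eef_pos: [0.6237, -0.1276, 0.0465]
tool_rot: [-0.475, 0.475, -0.524, 0.524]
contact_force: [1.1, -0.1, -3.3]
gripper_width: 0.52
```

```bash
python3 -m crank '[{"linear":[0,0.001,0],"dr":[0,0,0],"hand":-1},{"linear":[0,0.002,0],"dr":[0,0,0],"hand":-1},{"linear":[0,0.002,0],"dr":[0,0,0],"hand":-1}]'; python3 -m crank '[{"linear":[0,0.001,0],"dr":[0,0,0],"hand":-1},{"linear":[0,0.001,0],"dr":[0,0,0],"hand":-1}]'
```

```text
t: 6.72
eef_pos: [0.6236, -0.1276, 0.0443]
tool_rot: [0.475, -0.475, 0.524, -0.524]
contact_force: [0.7, 0.5, -3.1]
gripper_width: 0.522
t: 6.88
eef_pos: [0.6238, -0.1276, 0.0438]
tool_rot: [-0.475, 0.475, -0.524, 0.524]
contact_force: [-0.8, 0.8, -0.6]
gripper_width: 0.524
```

The contactor is down: the load has come off the wrist (Fz went from -3.1 to -0.6). I'll release it and retract.

```bash
python3 -m crank '[{"linear":[0,0.0005,0],"dr":[0,0,0],"hand":-1},{"linear":[0,0.0005,0],"dr":[0,0,0],"hand":0.4},{"linear":[0,0.0005,0],"dr":[0,0,0],"hand":0.4},{"linear":[0,0.0005,0],"dr":[0,0,0],"hand":1},{"linear":[0,0.0005,0],"dr":[0,0,0],"hand":1},{"linear":[0,0,0],"dr":[0,0,0],"hand":1},{"linear":[0,-0.02,0],"dr":[0,0,0],"hand":1},{"linear":[0,-0.06,0],"dr":[0,0,0],"hand":1},{"linear":[0,-0.1,0],"dr":[0,0,0],"hand":1},{"linear":[0,-0.14,0],"dr":[0,0,0],"hand":1}]'
python3 - <<'E'
from h import *
o=bot.get_obs(); print(delta(o,[.434,-.084-.05,.23]),yaw(o))
E
```

```text
t: 7.72
eef_pos: [0.6232, -0.1274, 0.1847]
tool_rot: [0.475, -0.475, 0.524, -0.524]
contact_force: [1.1, 0.5, 0.2]
gripper_width: 1.003
[ 0.0251 -0.0451 -0.1877] -5.631909570182548
```

```bash
python3 -m crank '[{"linear":[0.005,-0.025,-0.03],"dr":[0,0,0],"hand":1},{"linear":[0.01,-0.045,-0.065],"dr":[0,0,0],"hand":1},{"linear":[0.015,-0.045,-0.1],"dr":[0,0,0],"hand":1},{"linear":[0.02,-0.045,-0.14],"dr":[0,0,0],"hand":1},{"linear":[0.025,-0.045,-0.175],"dr":[0,0,0],"hand":1},{"linear":[0.025,-0.045,-0.188],"dr":[0,0,0],"hand":1},{"linear":[0.025,-0.045,-0.188],"dr":[0,0,0],"hand":1}]'
python3 - <<'E'
from h import *
o=bot.get_obs(); im=bot.read_camera("wrist"); c=cam("wrist",o)
print(o['eef_pos'],yaw(o))
for d in bot.place_of("wrist","lamp_yellow_center")[:4]: print(round(d["score"],2),np.round(d["xy"],1),unproj(c,d["xy"],.04).round(4)[:2])
hsv=cv2.cvtColor(im,cv2.COLOR_BGR2HSV)
for d in bot.cut_out("wrist","lamp_yellow_center")[:4]:
    m=d["pixels"]; print(np.round(d["extent"]),"hue",np.median(hsv[m][:,0]),d["score"])
cv2.imwrite("pics/w3.png",cv2.resize(im,(800,600),interpolation=cv2.INTER_CUBIC))
E
```

```text
t: 8.3
eef_pos: [0.4306, -0.1344, 0.2284]
tool_rot: [-0.473, 0.475, -0.524, 0.524]
contact_force: [-0.3, 0.6, -0.3]
gripper_width: 1.002
[ 0.43061928 -0.13442226  0.22841502] -5.747113793583231
0.59 [286.9  13.9] [0.4725 0.0136]
0.56 [302.3 192.8] [ 0.4748 -0.166 ]
[261.   0. 320.  50.] hue 111.0 0.67
[277. 167. 332. 228.] hue 111.0 0.66
[230.  88. 286. 146.] hue 23.0 0.65
```

View pics/w3.png

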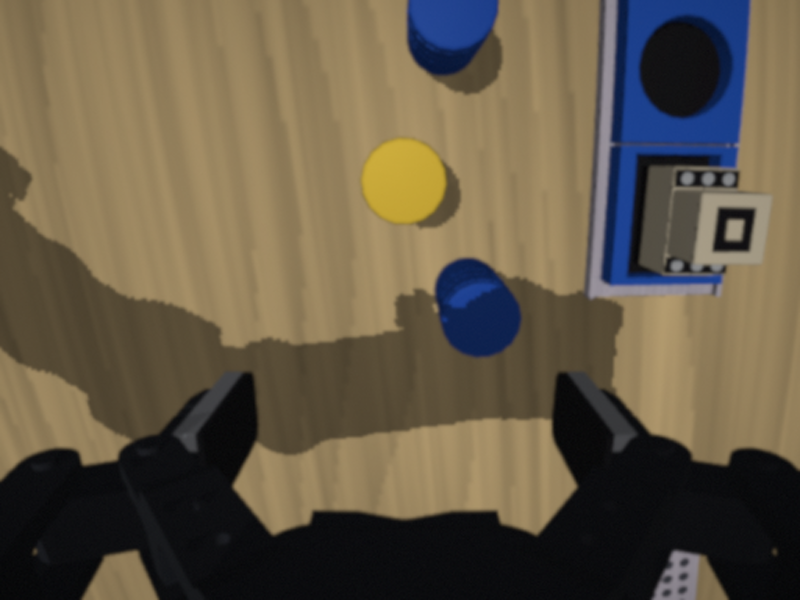

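The yellow lamp's top disc is at (404,181) in the 800 px picture, hue 23. The blue lamps are at (452,15) and (478,310). The contactor stands in its pocket at (690,215).

Run:
```python
from h import *
o=bot.get_obs(); c=cam("wrist",o)
p=unproj(c,np.array([404,181])*.64-.18,.08); print(p,delta(o,[p[0],p[1],.034]), np.hypot(*p[:2]))
print("round", unproj(c,np.array([686,66])*.64-.18,.026))
```

```text
[ 0.44105641 -0.07800408  0.08      ] [-0.0563  0.1949 -0.0002] 0.44790109259936534
round [ 0.63665673 -0.02003786  0.026     ]
```

```bash
python3 -m crank '[{"linear":[-0.03,0.02,-0.001],"dr":[0,0,0],"hand":1},{"linear":[-0.054,0.04,-0.001],"dr":[0,0,0],"hand":1},{"linear":[-0.054,0.07,-0.001],"dr":[0,0,0],"hand":1},{"linear":[-0.054,0.09,-0.001],"dr":[0,0,0],"hand":1},{"linear":[-0.054,0.115,-0.001],"dr":[0,0,0],"hand":1},{"linear":[-0.054,0.14,-0.001],"dr":[0,0,0],"hand":1},{"linear":[-0.054,0.165,-0.001],"dr":[0,0,0],"hand":1},{"linear":[-0.054,0.185,-0.001],"dr":[0,0,0],"hand":1},{"linear":[-0.054,0.194,-0.001],"dr":[0,0,0],"hand":1},{"linear":[-0.054,0.194,-0.001],"dr":[0,0,0],"hand":1}]'
python3 -m crank '[{"linear":[0,0,0],"dr":[0,0,0],"hand":1},{"linear":[0,0,0],"dr":[0,0,0],"hand":-1},{"linear":[0,0,0],"dr":[0,0,0],"hand":-1},{"linear":[0,0,0],"dr":[0,0,0],"hand":-1},{"linear":[0,0,0],"dr":[0,0,0],"hand":-1},{"linear":[0,0,0],"dr":[0,0,0],"hand":-1},{"linear":[0,0,0],"dr":[0,0,0],"hand":-1},{"linear":[0,0,0],"dr":[0,0,0],"hand":-1}]' 30
```

```text
t: 9.28
eef_pos: [0.4383, -0.0793, 0.0325]
tool_rot: [0.475, -0.476, 0.525, -0.523]
contact_force: [-0.5, 0.9, 0.6]
gripper_width: 1.002
t: 9.95
eef_pos: [0.439, -0.0804, 0.0355]
tool_rot: [-0.475, 0.474, -0.524, 0.525]
contact_force: [-0.9, 0.3, 5.6]
gripper_width: 0.576
```

```bash
python3 -m crank '[{"linear":[0,-0.02,0],"dr":[0,0,0],"hand":-1},{"linear":[0,-0.06,0],"dr":[0,0,0],"hand":-1},{"linear":[0,-0.1,0],"dr":[0,0,0],"hand":-1},{"linear":[0,-0.14,0],"dr":[0,0,0],"hand":-1},{"linear":[-0.006,-0.17,0.03],"dr":[0,0,0],"hand":-1},{"linear":[-0.012,-0.19,0.065],"dr":[0,0,0],"hand":-1},{"linear":[-0.018,-0.195,0.1],"dr":[0,0,0],"hand":-1},{"linear":[-0.024,-0.195,0.14],"dr":[0,0,0],"hand":-1},{"linear":[-0.03,-0.195,0.17],"dr":[0,0,0],"hand":-1},{"linear":[-0.034,-0.195,0.19],"dr":[0,0,0],"hand":-1}]'
python3 -m crank '[{"linear":[0,0,0],"dr":[0,0,0],"hand":-1},{"linear":[0,0,0],"dr":[0,0,0],"hand":-1},{"linear":[0,0,0],"dr":[0,0,0],"hand":-1}]'
python3 - <<'E'
from h import *
o=bot.get_obs(); im=bot.read_camera("wrist"); c=cam("wrist",o)
print(o['eef_pos'],yaw(o))
for t,z in (("lamp_yellow_center",o['eef_pos'][2]+.006),("nest_oblong_floor",.011),("nest_round_floor",.011)):
    for d in bot.place_of("wrist",t)[:3]: print(t,round(d["score"],2),np.round(d["xy"],1),unproj(c,d["xy"],z).round(4)[:2])
cv2.imwrite("pics/w4.png",cv2.resize(im,(800,600),interpolation=cv2.INTER_CUBIC))
E
```

```text
t: 10.78
eef_pos: [0.6335, -0.0649, 0.23]
tool_rot: [-0.475, 0.474, -0.524, 0.525]
contact_force: [-0.1, 1.2, -1.8]
gripper_width: 0.576
t: 11.03
eef_pos: [0.6298, -0.0651, 0.2294]
tool_rot: [0.474, -0.475, 0.524, -0.524]
contact_force: [-0.5, 0.7, -1.3]
gripper_width: 0.576
[ 0.62983913 -0.06514929  0.22936083] -5.6481310700239185
lamp_yellow_center 0.82 [100.  107.9] [0.5686 0.0066]
lamp_yellow_center 0.78 [133.8 266.5] [ 0.5685 -0.0691]
nest_round_floor 0.58 [257.4 128.5] [ 0.6322 -0.0255]
```

View pics/w4.png

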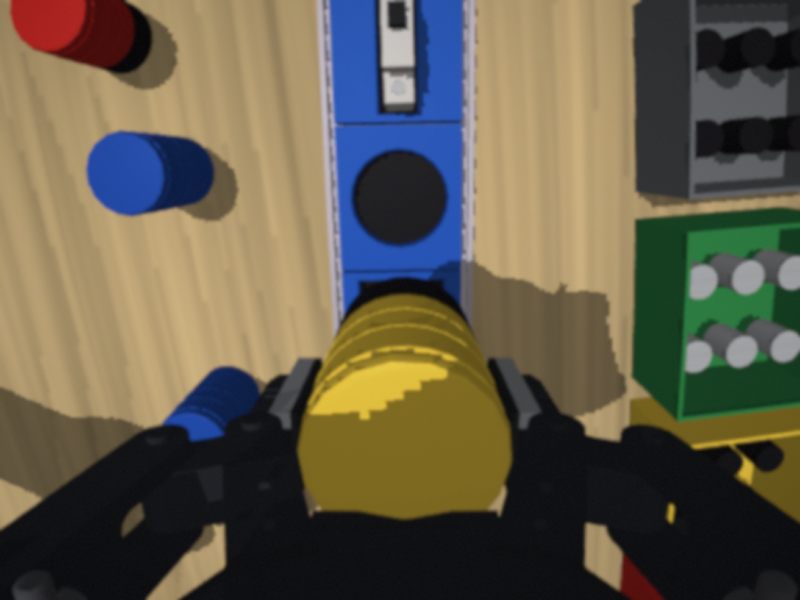

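Run:
```python
from h import *
o=bot.get_obs(); c=cam("wrist",o); R=Rtool(o)
g=lambda x,y,z: unproj(c,np.array([x,y])*.64-0.18,z)
zt=o["eef_pos"][2]+.0455
for p in ((298,450),(512,450),(405,360)): print("lamp",(R.T@(g(*p,zt)-o["eef_pos"])).round(4))
A=g(400,197,.026); B=(g(400,150,.026)+g(400,244,.026))/2; C=(g(353,197,.026)+g(447,197,.026))/2
row=-R[:,0]
D=(g(336,124,.026)+g(466,123,.026))/2-.05*row; E=(g(342,271,.026)+g(463,269,.026))/2+.05*row
for P in (A,B,C,D,E): print("round",P.round(4),delta(o,[P[0],P[1],.0455]))
```

```text
lamp [-0.0036 -0.0455 -0.0237]
lamp [-0.0037 -0.0455  0.0247]
lamp [-0.0256 -0.0455  0.0005]
round [ 0.6314 -0.0219  0.026 ] [-0.0436  0.1842 -0.0029]
round [ 0.6313 -0.0225  0.026 ] [-0.043   0.1842 -0.0029]
round [ 0.6314 -0.0218  0.026 ] [-0.0437  0.1842 -0.0029]
round [ 0.632  -0.0232  0.026 ] [-0.0423  0.1842 -0.0022]
round [ 0.6329 -0.0233  0.026 ] [-0.0424  0.1842 -0.0013]
```

```bash
python3 -m crank '[{"linear":[-0.03,0.0,-0.0025],"dr":[0,0,0],"hand":-1},{"linear":[-0.0415,0.03,-0.0025],"dr":[0,0,0],"hand":-1},{"linear":[-0.0415,0.06,-0.0025],"dr":[0,0,0],"hand":-1},{"linear":[-0.0415,0.09,-0.0025],"dr":[0,0,0],"hand":-1},{"linear":[-0.0415,0.12,-0.0025],"dr":[0,0,0],"hand":-1},{"linear":[-0.0415,0.14,-0.0025],"dr":[0,0,0],"hand":-1},{"linear":[-0.0415,0.155,-0.0025],"dr":[0,0,0],"hand":-1},{"linear":[-0.0415,0.165,-0.0025],"dr":[0,0,0],"hand":-1},{"linear":[-0.0415,0.172,-0.0025],"dr":[0,0,0],"hand":-1},{"linear":[-0.0415,0.172,-0.0025],"dr":[0,0,0],"hand":-1}]'
python3 - <<'E'
from h import *
im=bot.read_camera("scene"); cv2.imwrite("pics/s2.png",cv2.resize(im[150:300,130:330],(800,600),interpolation=cv2.INTER_CUBIC))
E
```

```text
t: 12.07
eef_pos: [0.6321, -0.0236, 0.0568]
tool_rot: [0.474, -0.475, 0.524, -0.524]
contact_force: [-0.5, 0.1, -1.2]
gripper_width: 0.581
```

View pics/s2.png

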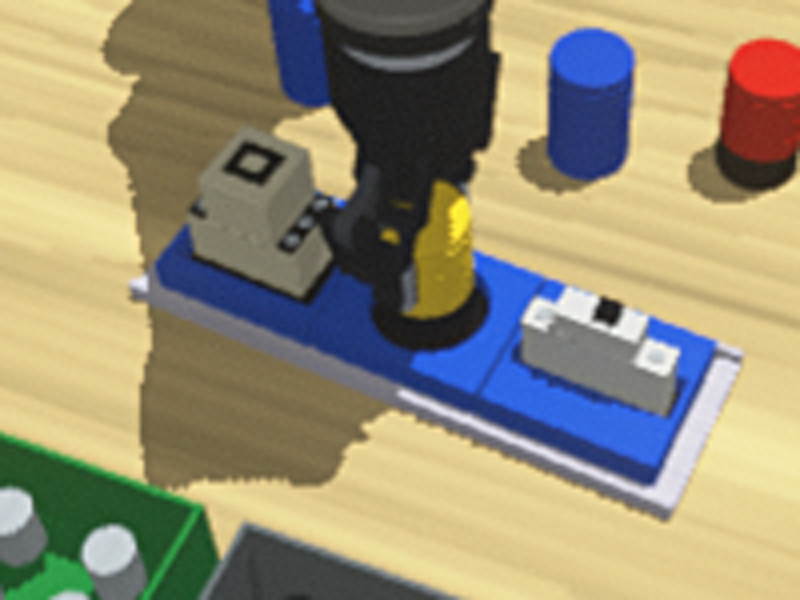

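The lamp at (440,260) is centred over the round pocket, and the contactor at (255,215) is seated upright in the oblong one. I'll lower the last 12 mm in small steps.

```bash
python3 -m crank '[{"linear":[0,0.004,0],"dr":[0,0,0],"hand":-1},{"linear":[0,0.007,0],"dr":[0,0,0],"hand":-1},{"linear":[0,0.009,0],"dr":[0,0,0],"hand":-1},{"linear":[0,0.01,0],"dr":[0,0,0],"hand":-1},{"linear":[0,0.01,0],"dr":[0,0,0],"hand":-1},{"linear":[0,0.01,0],"dr":[0,0,0],"hand":-1}]';  python3 -m crank '[{"linear":[0,0.001,0],"dr":[0,0,0],"hand":-1},{"linear":[0,0.001,0],"dr":[0,0,0],"hand":-1},{"linear":[0,0.001,0],"dr":[0,0,0],"hand":-1}]'
```

```text
t: 12.62
eef_pos: [0.6325, -0.0234, 0.0475]
tool_rot: [-0.475, 0.475, -0.524, 0.524]
contact_force: [0.0, 0.1, -0.7]
gripper_width: 0.574
t: 12.87
eef_pos: [0.6327, -0.0234, 0.0466]
tool_rot: [-0.475, 0.475, -0.524, 0.524]
contact_force: [-0.2, 0.1, -0.3]
gripper_width: 0.576
```

```bash
python3 -m crank '[{"linear":[0,0.0007,0],"dr":[0,0,0],"hand":-1},{"linear":[0,0.0007,0],"dr":[0,0,0],"hand":-1}]';  python3 -m crank '[{"linear":[0,0.0006,0],"dr":[0,0,0],"hand":-1},{"linear":[0,0.0006,0],"dr":[0,0,0],"hand":-1}]'
```

```text
t: 13.03
eef_pos: [0.6327, -0.0234, 0.0466]
tool_rot: [-0.475, 0.475, -0.524, 0.524]
contact_force: [-2.4, -0.6, 6.2]
gripper_width: 0.579
t: 13.2
eef_pos: [0.6327, -0.0234, 0.0465]
tool_rot: [-0.475, 0.475, -0.524, 0.524]
contact_force: [-3.3, -0.3, 10.4]
gripper_width: 0.58
```

Floor contact is clear: 6 to 10 N upward with the height unchanged. I'll back off to take the preload away, then release and retract.

```bash
python3 -m crank '[{"linear":[0,-0.001,0],"dr":[0,0,0],"hand":-1},{"linear":[0,-0.001,0],"dr":[0,0,0],"hand":0.4},{"linear":[0,-0.001,0],"dr":[0,0,0],"hand":0.4},{"linear":[0,-0.001,0],"dr":[0,0,0],"hand":1},{"linear":[0,-0.001,0],"dr":[0,0,0],"hand":1},{"linear":[0,-0.001,0],"dr":[0,0,0],"hand":1},{"linear":[0,-0.02,0],"dr":[0,0,0],"hand":1},{"linear":[0,-0.06,0],"dr":[0,0,0],"hand":1},{"linear":[0,-0.1,0],"dr":[0,0,0],"hand":1},{"linear":[0,-0.14,0],"dr":[0,0,0],"hand":1}]'
python3 -m crank '[{"linear":[0.03,-0.04,0],"dr":[0,0,0],"hand":1},{"linear":[0.06,-0.08,0],"dr":[0,0,0],"hand":1},{"linear":[0.09,-0.1,0],"dr":[0,0,0],"hand":1},{"linear":[0.12,-0.1,0],"dr":[0,0,0],"hand":1},{"linear":[0.12,-0.1,0],"dr":[0,0,0],"hand":1},{"linear":[0.12,-0.1,0],"dr":[0,0,0],"hand":1}]'
python3 - <<'E'
from h import *
o=bot.get_obs(); c=cam("wrist",o); w=bot.read_camera("wrist")
s=bot.read_camera("scene"); cs=cam("scene")
W=cv2.resize(w,(400,300)); S=cv2.resize(s[160:280,140:300],(400,300),interpolation=cv2.INTER_CUBIC)
cv2.imwrite("pics/fin.png",np.hstack([W,S]))
for n,cc in (("wrist",c),("scene",cs)):
    for t in ("contactor_center","lamp_yellow_center"):
        for d in bot.place_of(n,t)[:4]: print(n,t,round(d["score"],2),np.round(d["xy"]),unproj(cc,d["xy"],.051)[:2].round(4))
E
```

```text
t: 14.03
eef_pos: [0.6319, -0.0233, 0.1862]
tool_rot: [0.475, -0.475, 0.524, -0.524]
contact_force: [0.2, -0.8, 0.7]
gripper_width: 0.998
t: 14.53
eef_pos: [0.6203, -0.1467, 0.2855]
tool_rot: [-0.473, 0.473, -0.525, 0.526]
contact_force: [-0.8, 0.8, -0.9]
gripper_width: 0.999
wrist lamp_yellow_center 0.77 [114.  38.] [0.4735 0.0102]
scene contactor_center 0.81 [193. 206.] [ 0.6334 -0.1245]
scene lamp_yellow_center 0.83 [207. 158.] [ 0.4844 -0.163 ]
scene lamp_yellow_center 0.72 [234. 218.] [ 0.6323 -0.027 ]
scene lamp_yellow_center 0.64 [277. 178.] [0.4886 0.018 ]
```

View pics/fin.png

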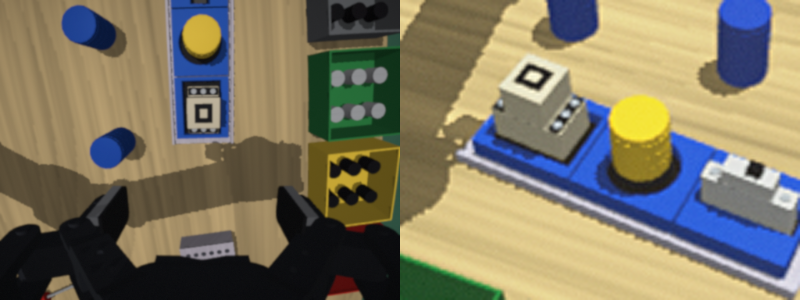

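The final view shows the contactor upright in the oblong pocket ((203,113) left, (540,110) right) and the yellow lamp upright and centred in the round one ((201,38) left, (640,140) right). The gripper is clear of both.

```bash
python3 -c "
from station import bot
print(bot.hand_in())"
```

```text
the job is handed in; nothing more can be done
None
```

I set the cream contactor in the oblong pocket and the yellow lamp in the round pocket, then handed the job in at about 15 s. Each was lowered until the wrist force showed it had reached the floor, then released; the highest force reading was about 10 N.

**Final checks:** In the last wrist and scene pictures both stand upright and centred in their pockets, and the gripper is clear. The scene network puts the lamp within a few millimetres of its pocket centre, but the contactor about 10 mm off in x. The measured release position and the pictures show the contactor centred, so I put that down to an error in the network's position. In its final look the wrist network picked up only a blue lamp and neither placed part. How flat they sit I judged only from the pictures and the floor contact, not by measuring.

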